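Seat the bottle plate on its two locating pins

ROBOT

A 6-joint arm with a two-finger parallel gripper is mounted at the origin on a cart in front of the work surface, level with it; the furniture and walls round the work are solid. World frame = base frame: x ahead of the robot, y to its left, z up, the work surface at z = 0. Lengths are in m, angles in degrees, forces in N, time in s.
With the tool pointing down it reaches from about 0.325 to 0.75 m from the base axis. Payload 7.6 kg.
Tool frame: the origin (TCP) lies between the finger pads; the fingertips stand 25 mm ahead of it and the grasp point (between the pads) lies 6 mm ahead of it; z points along the fingers, y is the line along which they close (so a half turn about z gives the same grasp; the last joint's range is limited). The gripper opens to 85 mm and grips with 20 to 120 N. Pads are 22 mm wide; open, the fingers measure 114 mm over their backs; the gripper's body (76 mm by 85 mm) begins 54 mm behind the grasp point. The pads swing forward as they close: fully open they stand 13 mm farther back than shut.
Start: joints at [-70.892, 2.991, 80.254, -0, 96.75, -4.028], TCP at [0.206, -0.483, 0.256] pointing down, gripper open.
Joint ranges: [-166.34, 166.34], [-52.06, 124.39], [6.96, 135.62], [-60.46, 240.46], [14.63, 156.25], [-167.68, 167.68]. Speed limits (degrees/s): [147.25, 147.25, 172.46, 180, 180, 180].

INTERFACE

Orientations are given as a 3x3 rotation matrix whose columns are the frame's x, y, z axes.
In Python, from plant import state, optics, r gives the robot as it stands.
- The arm moves only by the shell command python3 -m handwheel 'ROWS' [FORCE]. ROWS is a JSON list that holds a single list of rows (three levels of brackets), with 1 to 20 rows, each of 7 numbers: a rotation vector rx, ry, rz in degrees, then dx, dy, dz in m, then the finger opening in m; each row shifts and turns the commanded pose from where the row before left it, along the tool's axes as they then stand; what a row does not reach is not made up. A row lasts 1/8 s, in which the tool goes at most 0.0625 m and 10.7 degrees, less where a joint would pass 70% of its speed; a pose out of reach is approached as far as the arm can. The fingers move at their own pace and stop on an object; FORCE is the grip in N (left out, the last holds). Time passes only in rows, so rows that do not move let the fingers close. It prints the time, the measured TCP pose, the force, the opening and the grip force at its end. Input that does not fit is refused with a message, and nothing moves.
- state(): the state, without advancing time (a new reading comes with each control period).
- optics.read_camera(name): name is "scene" or "top" or "wrist"; returns a dict with "image" (420x560x3 uint8, red, green, blue), "intrinsics" (3x3 intrinsics, pixels), "R" (3x3) and "t" (3): a world point X has camera coordinates R X + t; the wrist camera has in their place "mount" (4x4, takes a point from camera to tool coordinates, whose origin is the TCP and whose axes are the flange's). Camera axes: x right, y down, z forward; pixel columns grow to the right and rows downward; lengths in m; the calibration is good to about 2 mm. A picture is of the moment at which its call begins: read the wrist's pose just before it. There is no depth.
- r.finish_job(): hands the job in; it is judged then, once.
The state is a dict: "time_s": time; "qpos": joint angles; "dq": joint speeds; "effort": joint torques, N m; "tool_pos": TCP position; "ee_rot": TCP orientation; "ft_force": force on the tool from outside, world axes, zero at the start; "wrist_torque": the same for the moment, N m; "grip_width": finger opening in m; "finger_force": force on a finger pad.
Only numpy, scipy, OpenCV 4.12 (cv2) and the standard library are available. Lean on these libraries where they do the work, as an engineer would, in place of code of your own. Each camera call takes 0.05 s, during which the arm holds its last target. There are 200 camera calls.

TASK

The aluminium bottle plate lies loose on the grey locating fixture, resting on top of the two locating pins instead of over them. Nudge it sideways with the fingertips, without picking it up, until both its round holes drop over the two pins and it lies flat on the fixture floor. Leave the bottle, the cap and the whetstone where they stand.

Things in the scene. Friction and masses are not known exactly. Their poses are not given: they have to be found in the camera images.
- fixture: Grey steel base plate fixed to the bench, 124 (x) x 240 (y) x 10 mm, y along its length. Origin at bench level (the bench is uneven by 4 mm), below the middle of the seated plate; it spans x -62..62, y -94..146 mm. Its floor is at z 10. It carries a fence along +x (away from the robot), an end stop at -y, a loading step at the +y end and two pins at x -34 and 34, y -38. Position and yaw vary.
- nest (a point): Point on the fixture floor (z 10 mm) where the origin of the plate comes to lie when seated; its axes are those of the fixture. The plate is seated when its axes agree with these.
- step (a point): Upper -y edge of the dark steel loading step, at its middle. The step lies across the fixture's +y end, x -62..48, y 81.5..145.5 mm, 6 mm high: its top is at z 16, level with the pin tops.
- fence (a point): Point on the top edge of the dark straight fence, on its inner face (fixture x 48.5, y 0, z 30 mm). The fence runs along the whole +x side, 20 mm above the floor. With the plate against it the holes line up with the pins across the slide to 0.5 mm. Pushed at one point, the plate may swing off it by a few degrees.
- stop (a point): Point on the top edge of the dark end stop at the fixture's -y end, on its inner face (fixture y -81, z 30 mm); it spans x -31.5..48.5 and meets the fence. A plate pushed up to it is 1 mm past the middle of its play on the pins, so it still drops.
- pin_near (a point): Centre of the top of the pin nearer the robot: 12 mm thick, chamfered tip, 6 mm out of the floor (top at z 16 mm); 68 mm from the other pin.
- pin_far (a point): Centre of the top of the like pin farther from the robot, beside the fence.
- bottle_plate: Loose aluminium plate 96 (x) x 160 (y) x 14 mm, about 0.4 kg, with a square 58 mm window centred at y 12 and two 15 mm through holes at x -34 and 34, y -38 mm. Origin at the centre of its underside; axes agree with the fixture's when seated, underside then at z 10. Starts 14 to 30 mm too far in +y, 2 to 10 mm off the fence, turned up to 0.04 rad. A push of 1 to 4 N moves it.
- hole_near (a point): Centre, on the underside, of the plate's hole nearer the robot. At the start the plate's +y end lies on the step and the rest on the pin tops (underside z 16 mm): it must slide to the fixture's -y, and +x up to the fence.
- hole_far (a point): Centre, on the underside, of the hole nearer the fence. When both holes are over the pins the plate's +y edge clears the step by 1.5 mm and the plate drops 6 mm, its top to z 24.
- bottle: Full glass oil bottle with a black cap, 55 x 55 x 194 mm, standing on the bench off the fixture's -y end. Origin at its foot's centre. Bystander.
- cap: Black bottle cap, 30 mm across, 26 mm high, on the bench off the fixture's -y end, nearer the robot than the bottle. Origin at the centre of its foot. Bystander.
- whetstone: Dark oil stone lying flat, 52 x 78 x 21 mm, long side across the fixture's length, on the bench off the fixture's +y end. Origin at the centre of its underside. Bystander.

How it is judged (in metres and radians):
At the end, for the whole second after the job is handed in: Both plate holes are over their pins (centres within 3.5 mm), the plate lies flat on the fixture floor (underside less than 1.5 mm above it, tilt under 0.02 rad) and at rest (horizontal distance between hole_near and pin_near below 0.0035 m and horizontal distance between hole_far and pin_far below 0.0035 m and z of bottle_plate in the frame of nest below 0.0015 m and angle between the z axis of bottle_plate and the z axis of nest, either way round below 0.02 rad and linear speed of bottle_plate below 0.01 m/s); the robot touches nothing.
It fails at once if the plate is lifted off the fixture (middle of its underside more than 10 mm above the pin tops) (z of bottle_plate in the frame of nest above 0.016 m).
It fails at once if the plate is tipped up by more than 0.3 rad (angle between bottle_plate's own z axis and vertical above 0.3 rad).
It fails at once if the bottle is moved by more than 20 mm or tipped (distance of bottle from where it was at the start of the episode above 0.02 m or angle between bottle's own z axis and vertical above 0.3 rad).
It fails at once if the cap is moved by more than 20 mm (distance of cap from where it was at the start of the episode above 0.02 m).
It fails at once if the whetstone is moved by more than 20 mm (distance of whetstone from where it was at the start of the episode above 0.02 m).
It also fails if it takes over 48 s, if anything falls off the work surface, if the arm or the gripper's body presses on something with over 40 N, if the wrist force passes 120 N, or if a joint passes its speed limit or range.

## Working session

There is one attempt and no reset: what is moved stays moved. The work goes in short steps, Python scripts to look and compute and a shell command to move; the robot and the scene stay as the last step left them, time stands still between calls to the robot, and variables do not carry over. Pictures are saved under pics/ and viewed, at most 10 in all, crops included, and the job is handed in when it is done.

```bash
mkdir -p pics; ls; python3 - <<'E'
from plant import state,optics,r
import cv2,numpy as np
s=state();print(s['time_s'],s['tool_pos'],np.round(s['ee_rot'],3).tolist())
for n in("scene","top"):
    c=optics.read_camera(n);cv2.imwrite(f'pics/{n}0.png',c['image'][:,:,::-1]);print(n,np.round(c['intrinsics'],1).tolist(),np.round(c['R'],3).tolist(),c['t'])
E
```

```text
pics
0.0 [ 0.20620023 -0.48252436  0.25545935] [[0.92, 0.393, -0.001], [0.393, -0.92, 0.001], [0.0, -0.002, -1.0]]
scene [[443.7, 0.0, 285.8], [0.0, 443.7, 208.4], [0.0, 0.0, 1.0]] [[-0.489, -0.872, -0.024], [-0.505, 0.305, -0.807], [0.711, -0.383, -0.59]] [0.35423712 0.26172172 0.59407747]
top [[541.4, 0.0, 284.3], [0.0, 541.4, 211.1], [0.0, 0.0, 1.0]] [[-0.016, -1.0, 0.014], [-0.98, 0.013, -0.196], [0.196, -0.017, -0.98]] [0.11666895 0.50414481 0.96825729]
```

View pics/top0.png

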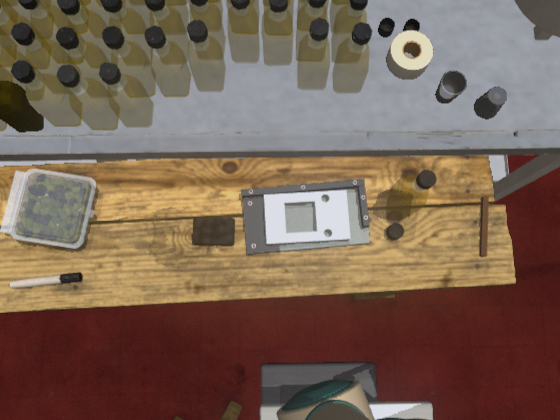

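View pics/scene0.png

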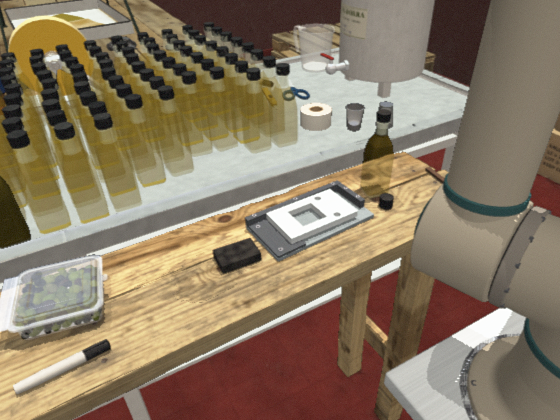

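The top view shows the fixture at cols 243–370, rows 180–253. The white plate spans cols 265–350, with its window at about (300,217) and holes at about (325,198) and (327,233). The bottle is at (425,180), the cap at (395,231) and the stone at (214,231). The scene view agrees.

```bash
cat > h.py <<'E'
from plant import state,optics,r
import cv2,numpy as np
def cam(n):
    s=state();c=optics.read_camera(n)
    if 'mount' in c:
        T=np.eye(4);T[:3,:3]=s['ee_rot'];T[:3,3]=s['tool_pos'];M=T@np.array(c['mount']);c['o']=M[:3,3];c['A']=M[:3,:3]
    else:
        R=np.array(c['R']);c['A']=R.T;c['o']=-R.T@np.array(c['t'])
    return c
def ray(c,u,v):
    return c['A']@np.linalg.solve(c['intrinsics'],np.array([u,v,1.]))
def onz(c,u,v,z):
    d=ray(c,u,v);return c['o']+d*(z-c['o'][2])/d[2]
def tri(c1,p1,c2,p2):
    d1,d2=ray(c1,*p1),ray(c2,*p2)
    k=np.linalg.lstsq(np.c_[d1,-d2],c2['o']-c1['o'],rcond=None)[0]
    a,b=c1['o']+k[0]*d1,c2['o']+k[1]*d2
    return (a+b)/2,np.linalg.norm(a-b)
def pix(c,X):
    p=np.array(c['intrinsics'])@(c['A'].T@(np.array(X)-c['o']));return p[:2]/p[2]
E
python3 - <<'E'
from h import *
c=cam('top')
g=c['image'].astype(int)
m=((g.min(2)>185)).astype(np.uint8);m[:170]=0;m[260:]=0;m[:,:245]=0;m[:,370:]=0
cs,_=cv2.findContours(m,cv2.RETR_EXTERNAL,cv2.CHAIN_APPROX_NONE)
k=max(cs,key=cv2.contourArea);b=cv2.minAreaRect(k);print(b)
for p in cv2.boxPoints(b):print('plate corner',p,onz(c,*p,.034))
for n,p in dict(hf=(325,198),hn=(327,233),win=(300,217),fixTL=(243,190),fixBL=(247,253),fixTR=(366,180),fixBR=(370,245),bot=(425,180),cap=(395,231)).items():print(n,onz(c,*p,.03).round(4))
w=cam('wrist');print(np.round(w['intrinsics'],1),np.round(w['mount'],4))
E
```

```text
((306.85089111328125, 216.53933715820312), (48.849761962890625, 84.02764129638672), 86.53176879882812)
plate corner [263.43643 194.70082] [0.54140275 0.14859215 0.034     ]
plate corner [347.31015 189.61757] [ 0.54938807 -0.01297204  0.034     ]
plate corner [350.26535 238.37785] [ 0.4545206  -0.01489287  0.034     ]
plate corner [266.39163 243.4611 ] [0.44705506 0.14381471 0.034     ]
hf [0.5343 0.0302 0.03  ]
hn [0.466  0.0285 0.03  ]
win [0.4977 0.0792 0.03  ]
fixTL [0.5521 0.188  0.03  ]
fixBL [0.43   0.1806 0.03  ]
fixTR [ 0.5691 -0.0506  0.03  ]
fixBR [ 0.4419 -0.0524  0.03  ]
bot [ 0.5677 -0.1656  0.03  ]
cap [ 0.4681 -0.1015  0.03  ]
[[344.4   0.  275.1]
 [  0.  344.4 212.1]
 [  0.    0.    1. ]] [[ 2.000e-04 -9.482e-01 -3.177e-01  8.200e-02]
 [ 1.000e+00  3.000e-04 -2.000e-04  8.000e-04]
 [ 3.000e-04 -3.177e-01  9.482e-01 -1.165e-01]
 [ 0.000e+00  0.000e+00  0.000e+00  1.000e+00]]
```

```bash
python3 -m handwheel '[[[0, 0, 0, 0.041, -0.034, 0, 0.05], [0, 0, 0, 0.041, -0.034, 0, 0.05], [0, 0, 0, 0.041, -0.034, 0, 0.05], [0, 0, 0, 0.041, -0.034, 0, 0.05], [0, 0, 0, 0.041, -0.034, 0, 0.05], [0, 0, 0, 0.041, -0.034, 0, 0.05], [0, 0, 0, 0.041, -0.034, 0, 0.05], [0, 0, 0, 0.041, -0.034, 0, 0.05], [0, 0, 0, 0.041, -0.034, 0, 0.05], [0, 0, 0, 0.041, -0.034, 0, 0.05], [0, 0, 0, 0.041, -0.034, 0, 0.05], [0, 0, 0, 0.041, -0.034, 0, 0.05], [0, 0, -10, 0, 0, 0, 0.05], [0, 0, -10, 0, 0, 0, 0.05], [0, 0, -10, 0, 0, 0, 0.05], [0, 0, -10, 0, 0, 0, 0.05], [0, 0, -10, 0, 0, 0, 0.05], [0, 0, -10, 0, 0, 0, 0.05], [0, 0, -10, 0, 0, 0, 0.05], [0, 0, 0, 0, 0, 0, 0.05]]]' | tail -8
python3 - <<'E'
from h import *
import pickle
s=state();print(s['tool_pos'],s['ee_rot'].round(3) if hasattr(s['ee_rot'],'round') else s['ee_rot'],s['qpos'])
w=cam('wrist');pickle.dump(w,open('w1.pkl','wb'));cv2.imwrite('pics/w1.png',w['image'][:,:,::-1])
E
```

```text
time_s: 2.7
tool_pos: [0.4984, 0.0857, 0.2561]
ee_rot: [[-0.053, 0.999, -0.0], [0.999, 0.053, -0.0], [-0.0, -0.0, -1.0]]
ft_force: [-0.3, 0.0, 0.1]
grip_width: 0.0498
finger_force: 0.0
[0.49836248 0.08568474 0.25609677] [[-0.053  0.999 -0.   ]
 [ 0.999  0.053 -0.   ]
 [-0.    -0.    -1.   ]] [ 5.57449190e+00 -1.28457882e-01  8.34536012e+01 -7.07819316e-03
  9.66962772e+01  2.53030359e+00]
```

View pics/w1.png

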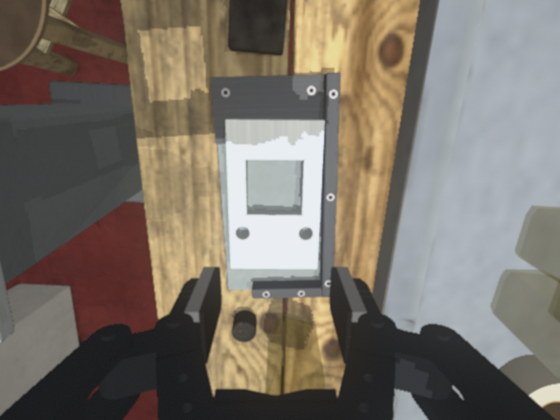

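The wrist view shows the plate at cols 225–325, rows 118–270, with holes at (242,233) and (306,233). The step is at rows 75–120, the fence's inner face at about col 325 and the stop at about row 285. I'll take a closer second view.

```bash
python3 -m handwheel '[[[0, 0, 0, 0.01, -0.01, 0.03, 0.05], [0, 0, 0, 0.01, -0.01, 0.03, 0.05], [0, 0, 0, 0, 0, 0, 0.05], [0, 0, 0, 0, 0, 0, 0.05]]]' | sed -n 2p
python3 - <<'E'
from h import *
import pickle
w=cam('wrist');pickle.dump(w,open('w2.pkl','wb'));cv2.imwrite('pics/w2.png',cv2.resize(w['image'][:,120:400,::-1],None,fx=1.42,fy=1.42,interpolation=cv2.INTER_CUBIC))
E
```

```text
tool_pos: [0.4781, 0.1044, 0.1977]
```

View pics/w2.png

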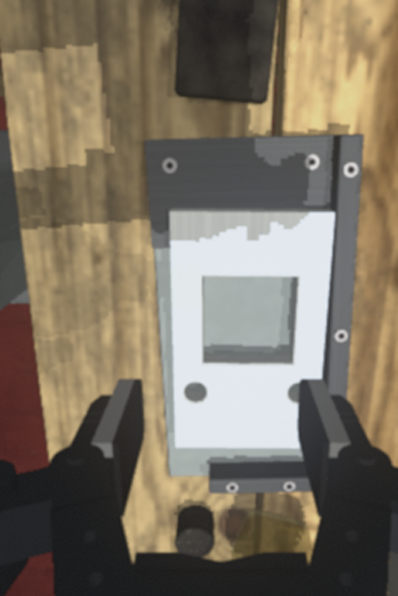

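The closer crop (1.42×, offset 120 columns) shows the plate at crop cols 170–333, rows 210–448. The window is at (203–297, 277–362), the near hole at (195,392), the fence band at about cols 333–360, and the fingers cover the far hole.

```bash
python3 - <<'E'
from h import *
import pickle
W=[pickle.load(open(f'w{i}.pkl','rb')) for i in(1,2)]
R=[]
for w in W:
    g=w['image'].min(2)
    m=((g>140)).astype(np.uint8)
    # window: dark-ish region inside the plate
    roi=np.zeros_like(m);roi[70:330,200:360]=1
    m=(g>205).astype(np.uint8)*roi
    cs,h=cv2.findContours(m,cv2.RETR_CCOMP,cv2.CHAIN_APPROX_NONE)
    i=max(range(len(cs)),key=lambda k:cv2.contourArea(cs[k]))
    d={'out':cv2.minAreaRect(cs[i])}
    for k in range(len(cs)):
        if h[0][k][3]==i and cv2.contourArea(cs[k])>60:
            print('hole',cv2.minAreaRect(cs[k]),cv2.contourArea(cs[k]))
    print('outer',cv2.boundingRect(cs[i]))
for w,rows in((W[0],(135,160,180,210,250)),(W[1],(160,170,190,210,230,250,300))):
    g=w['image'].mean(2).astype(int)
    for r_ in rows:print(r_,'L',205 if w is W[0] else 215,g[r_,205 if w is W[0] else 215:(205 if w is W[0] else 215)+35].tolist(),'R315/335',g[r_,(315 if w is W[0] else 335):(315 if w is W[0] else 335)+45].tolist())
E
```

```text
hole ((305.5, 233.0), (15.0, 14.0), 0.0) 171.0
hole ((242.00001525878906, 232.50001525878906), (14.849241256713867, 14.849241256713867), 45.0) 170.0
hole ((274.0, 187.5), (60.0, 57.0), 0.0) 3275.5
outer (226, 130, 98, 139)
hole ((257.0, 276.0), (18.0, 16.0), 0.0) 230.5
hole ((296.0, 225.0), (64.0, 70.0), 90.0) 4329.0
outer (240, 150, 115, 166)
135 L 205 [161, 163, 163, 161, 157, 154, 153, 150, 143, 130, 104, 87, 84, 85, 86, 85, 85, 84, 78, 88, 129, 173, 191, 196, 194, 193, 192, 192, 194, 195, 195, 194, 193, 193, 194] R315/335 [215, 205, 202, 207, 223, 235, 238, 237, 214, 132, 89, 106, 118, 119, 118, 118, 119, 119, 120, 120, 119, 119, 124, 137, 146, 142, 139, 138, 139, 143, 146, 146, 143, 141, 139, 137, 135, 134, 132, 130, 125, 119, 113, 111, 111]
160 L 205 [159, 158, 161, 161, 159, 157, 157, 164, 176, 182, 185, 180, 165, 155, 169, 181, 184, 183, 176, 167, 172, 204, 231, 237, 237, 237, 237, 237, 237, 237, 237, 237, 237, 237, 237] R315/335 [237, 237, 237, 237, 237, 238, 237, 211, 120, 81, 105, 118, 121, 121, 120, 120, 120, 121, 120, 121, 121, 118, 116, 123, 130, 133, 136, 146, 153, 156
[... 3504 characters left out ...]
, 136, 122, 131, 156, 164, 159, 157, 157, 158, 161, 185, 219, 230, 232, 232, 232, 232, 231, 232] R315/335 [231, 231, 231, 231, 231, 231, 231, 232, 231, 231, 232, 231, 204, 122, 68, 64, 76, 91, 104, 109, 111, 111, 112, 109, 109, 109, 109, 110, 109, 109, 115, 132, 145, 144, 138, 130, 124, 118, 113, 110, 108, 111, 112, 115, 113]
300 L 215 [45, 46, 46, 46, 45, 55, 87, 122, 142, 151, 157, 162, 164, 161, 151, 138, 132, 137, 147, 155, 156, 150, 148, 158, 159, 158, 161, 183, 217, 230, 231, 231, 231, 231, 231] R315/335 [57, 56, 56, 55, 54, 55, 55, 54, 55, 54, 53, 54, 60, 76, 87, 90, 90, 90, 90, 89, 89, 90, 89, 88, 88, 86, 79, 64, 51, 47, 47, 48, 46, 46, 47, 46, 46, 44, 49, 67, 96, 118, 126, 132, 139]
```

```bash
python3 - <<'E'
from h import *
import pickle
W=[pickle.load(open(f'w{i}.pkl','rb')) for i in(1,2)]
print('hole_near',tri(W[0],(242,232.5),W[1],(257,276)))
# sub-pixel line fits: outer plate sides, window sides at threshold ~ mid
def cross(w,row,c0,c1,th,rise):
    g=w['image'].mean(2)[row].astype(float)
    for c in range(c0,c1):
        a,b=g[c],g[c+1]
        if (a<th<=b) if rise else (a>=th>b): return c+(th-a)/(b-a)
def crossv(w,col,r0,r1,th,rise):
    g=w['image'].mean(2)[:,col].astype(float)
    for q in range(r0,r1):
        a,b=g[q],g[q+1]
        if (a<th<=b) if rise else (a>=th>b): return q+(th-a)/(b-a)
def fit(P):
    P=np.array([p for p in P if None not in p],float)
    vx,vy,x,y=cv2.fitLine(P.astype(np.float32),cv2.DIST_HUBER,0,.01,.01).ravel();return np.cross([x,y,1],[x+vx,y+vy,1])
def inter(a,b):
    p=np.cross(a,b);return p[:2]/p[2]
C=[]
for i,w in enumerate(W):
    if i==0: sp=dict(l=(160,255,205,240),r=(160,255,315,330),t=(232,320,100,135),b=(240,300,255,285),wl=(167,207,238,260),wr=(167,207,285,318))
    else: sp=dict(l=(175,290,225,255),r=(175,250,335,370),t=(245,350,130,165),b=(255,320,300,325))
    r0,r1,a,b=sp['l'];L=fit([(cross(w,q,a,b,200,True),q) for q in range(r0,r1,3)])
    r0,r1,a,b=sp['r'];Rr=fit([(cross(w,q,a,b,165,False),q) for q in range(r0,r1,3)])
    c0,c1,a,b=sp['t'];T=fit([(q,crossv(w,q,a,b,135,True)) for q in range(c0,c1,3)])
    c0,c1,a,b=sp['b'];B=fit([(q,crossv(w,q,a,b,200,False)) for q in range(c0,c1,3)])
    C.append([inter(L,T),inter(Rr,T),inter(L,B),inter(Rr,B)]);print(np.round(C[-1],1).tolist())
P=[]
for n,a,b in zip(('TL','TR','BL','BR'),*C):
    p,e=tri(W[0],a,W[1],b);P.append(p);print(n,p.round(4),round(e,4))
P=np.array(P)
print('sizes',np.linalg.norm(P[0]-P[1]),np.linalg.norm(P[0]-P[2]),np.linalg.norm(P[1]-P[3]),'mid',P.mean(0))
d=P[0]+P[1]-P[2]-P[3];print('plate yaw',np.arctan2(-d[0],d[1]))
# fence inner top edge and outer edge (midpoints), left fixture edge, world at z .03
w=W[1]
for nm,pts in dict(inner=[(170,356),(190,354.8),(210,354),(230,352.5),(250,351.5)],outer=[(170,370.5),(190,370),(250,365.5)]).items():
    q=np.array([onz(w,c,r_,P[:,2].mean()) for r_,c in pts]);f=np.polyfit(q[:,1],q[:,0],1);print(nm,q[:,:2].round(4).tolist(),'yaw',-f[0],'x at y=.07',np.polyval(f,.07))
E
```

```text
hole_near (array([0.46633199, 0.02754745, 0.03063079]), np.float64(9.144439189519503e-05))
[[224.4, 118.6], [323.9, 119.5], [229.8, 268.7], [317.9, 269.5]]
[[238.8, 147.9], [355.7, 148.5], [242.9, 315.0], [342.2, 315.5]]
TL [0.4471 0.1444 0.0318] 0.0002
TR [0.5424 0.1487 0.0307] 0.0004
BL [ 0.4537 -0.0179  0.0274] 0.0006
BR [ 0.5524 -0.0164  0.0224] 0.0006
sizes 0.09538813320022549 0.16249815243473312 0.16566708174350578 mid [0.49891963 0.06470989 0.02810206]
plate yaw 0.050876407679217625
inner [[0.5457, 0.1307], [0.5469, 0.1134], [0.5485, 0.0954], [0.5495, 0.0767], [0.551, 0.0572]] yaw 0.07221903427260747 x at y=.07 0.5501128187970588
outer [[0.5579, 0.1314], [0.5599, 0.1141], [0.5638, 0.0579]] yaw 0.07687048166710837 x at y=.07 0.5629140283070332
```

```bash
python3 -m handwheel '[[[0, 0, -1.15, 0, 0, 0, 0.0], [0, 0, 0, -0.025, -0.035, 0, 0.0], [0, 0, 0, -0.025, -0.035, 0, 0.0], [0, 0, 0, 0, 0, 0.05, 0.0], [0, 0, 0, 0, 0, 0.05, 0.0], [0, 0, 0, 0, 0, 0.04, 0.0], [0, 0, 0, 0, 0, 0.012, 0.0], [0, 0, 0, 0, 0, 0, 0.0], [0, 0, 0, 0, 0, 0, 0.0]]]'
python3 - <<'E'
from h import *
s=state();print(s['tool_pos'],s['ee_rot'][0],s['ft_force'])
E
```

```text
time_s: 4.42
tool_pos: [0.4127, 0.0495, 0.0462]
ee_rot: [[-0.075, 0.997, 0.003], [0.997, 0.075, -0.0], [-0.0, 0.003, -1.0]]
ft_force: [0.2, -0.6, 0.4]
grip_width: -0.0003
finger_force: 0.0
[0.41268536 0.04950445 0.04619677] [-0.07475442  0.99719623  0.00338583] [ 0.1795437  -0.60990343  0.40100627]
```

Contact is expected about 23 mm ahead in tool y.

```bash
for i in 1; do python3 -m handwheel '[[[0, 0, 0, 0, 0.01, 0, 0], [0, 0, 0, 0, 0.01, 0, 0], [0, 0, 0, 0, 0.003, 0, 0], [0, 0, 0, 0, 0.002, 0, 0], [0, 0, 0, 0, 0, 0, 0]]]' | sed -n '2p;4p'; done; python3 -m handwheel '[[[0, 0, 0, 0, 0.001, 0, 0], [0, 0, 0, 0, 0.001, 0, 0], [0, 0, 0, 0, 0, 0, 0]]]' | sed -n '2p;4p'
```

```text
tool_pos: [0.4362, 0.0514, 0.0441]
ft_force: [0.6, -0.2, 0.2]
tool_pos: [0.4378, 0.0514, 0.0441]
ft_force: [-3.0, -1.1, 1.4]
```

```bash
python3 -m handwheel '[[[0, 0, 0, 0, 0.001, 0, 0], [0, 0, 0, 0, 0.001, 0, 0], [0, 0, 0, 0, 0, 0, 0]]]' | sed -n '2p;4p'; python3 -m handwheel '[[[0, 0, 0, 0, 0.001, 0, 0], [0, 0, 0, 0, 0.001, 0, 0], [0, 0, 0, 0, 0, 0, 0]]]' | sed -n '2p;4p'; python3 - <<'E'
from h import *
import pickle
w=cam('wrist');pickle.dump(w,open('w3.pkl','wb'));cv2.imwrite('pics/w3.png',w['image'][:,:,::-1])
E
```

```text
tool_pos: [0.4403, 0.0516, 0.0443]
ft_force: [-0.3, -0.7, -0.9]
tool_pos: [0.4415, 0.0516, 0.0441]
ft_force: [-6.9, -2.9, 3.5]
```

View pics/w3.png

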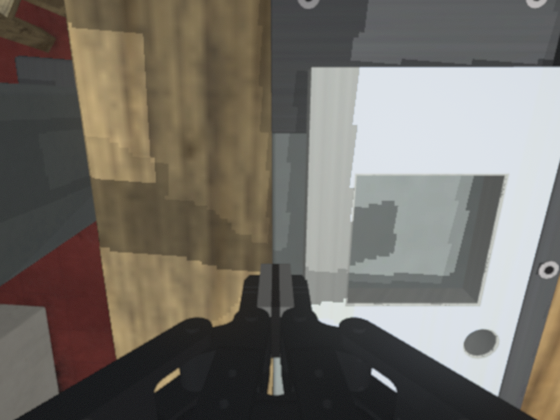

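The fingertip is at the plate's left side. Plate edge (col ~308) and fixture edge (col ~271) are now parallel, and the force has risen to 7 N, which suggests the plate is on the fence. One more nudge will confirm that, then I back off and go round to the +y end.

```bash
python3 -m handwheel '[[[0, 0, 0, 0, 0.001, 0, 0], [0, 0, 0, 0, 0.001, 0, 0], [0, 0, 0, 0, 0, 0, 0]]]' | sed -n '2p;4p'; python3 -m handwheel '[[[0, 0, 0, 0, -0.015, 0, 0], [0, 0, 0, 0, -0.015, 0, 0], [0, 0, 0, 0, 0, -0.04, 0.05], [0, 0, 0, 0, 0, 0, 0.05]]]' | sed -n '1,4p'; python3 - <<'E'
from h import *
W=[pickle for pickle in []]
import pickle
w=pickle.load(open('w3.pkl','rb'))
for p in((311,66),(308,130),(306,250),(271,100),(273,250)):print(p,onz(w,*p,.0306 if p[0]>300 else (.0166 if p[1]<130 else .0106)).round(4))
E
```

```text
tool_pos: [0.4421, 0.0516, 0.0439]
ft_force: [-15.1, -3.4, 12.0]
time_s: 7.1
tool_pos: [0.4166, 0.05, 0.0875]
ee_rot: [[-0.075, 0.997, 0.008], [0.997, 0.075, 0.001], [-0.0, 0.008, -1.0]]
ft_force: [0.5, 0.2, -0.1]
(311, 66) [0.4478 0.1434 0.0306]
(308, 130) [0.449  0.1216 0.0306]
(306, 250) [0.4533 0.0734 0.0306]
(271, 100) [0.4345 0.131  0.0166]
(273, 250) [0.4402 0.0632 0.0106]
```

```bash
python3 -m handwheel '[[[0, 0, 0, 0.039, 0.027, 0, 0.05], [0, 0, 0, 0.039, 0.027, 0, 0.05], [0, 0, 0, 0.038, 0.028, 0, 0.05], [0, 0, 0, 0, 0, 0, 0.05], [0, 0, 0, 0, 0, 0.03, 0.05], [0, 0, 0, 0, 0, 0.012, 0.05], [0, 0, 0, 0, 0, 0, 0.05]]]'; python3 - <<'E'
from h import *
s=state();print(s['time_s'],s['tool_pos'],s['ft_force'])
w=cam('wrist');cv2.imwrite('pics/w4.png',w['image'][:,:,::-1])
c=cam('top');cv2.imwrite('pics/t4.png',cv2.resize(c['image'][160:270,210:410,::-1],None,fx=4,fy=4))
E
```

```text
time_s: 7.98
tool_pos: [0.4867, 0.1709, 0.0414]
ee_rot: [[-0.074, 0.997, -0.002], [0.997, 0.074, -0.001], [-0.0, -0.002, -1.0]]
ft_force: [0.3, -0.4, 0.8]
grip_width: 0.0503
finger_force: 0.0
7.975 [0.48666653 0.17091025 0.04138305] [ 0.27051551 -0.35007365  0.8454062 ]
```

View pics/w4.png

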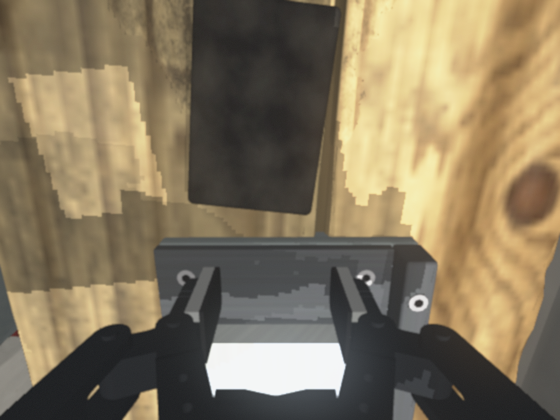

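The fingers stand over the step, clear of the fence, with the plate's bright +y end just in front of them at rows 325–390. I'll push toward −y.

```bash
python3 -m handwheel '[[[0, 0, 0, -0.005, 0, -0.002, 0.05], [0, 0, 0, -0.004, 0, 0, 0.05], [0, 0, 0, -0.002, 0, 0, 0.05], [0, 0, 0, -0.002, 0, 0, 0.05], [0, 0, 0, 0, 0, 0, 0.05]]]' | sed -n '2p;4p'; for k in 1; do python3 -m handwheel '[[[0, 0, 0, -0.002, 0.0002, 0, 0.05], [0, 0, 0, -0.002, 0.0002, 0, 0.05], [0, 0, 0, -0.002, 0.0002, 0, 0.05], [0, 0, 0, 0, 0, 0, 0.05]]]' | sed -n '2p;4p'; done
python3 -m handwheel '[[[0, 0, 0, -0.002, 0.0002, 0, 0.05], [0, 0, 0, -0.002, 0.0002, 0, 0.05], [0, 0, 0, -0.002, 0.0002, 0, 0.05], [0, 0, 0, 0, 0, 0, 0.05]]]' | sed -n '2p;4p'
```

```text
tool_pos: [0.4883, 0.1584, 0.0442]
ft_force: [-0.2, 0.4, -0.3]
tool_pos: [0.489, 0.1529, 0.0442]
ft_force: [-1.4, 4.0, 1.2]
tool_pos: [0.4899, 0.147, 0.0441]
ft_force: [-2.9, 3.4, 0.4]
```

```bash
python3 -m handwheel '[[[0, 0, 0, -0.002, 0.0002, 0, 0.05], [0, 0, 0, -0.002, 0.0002, 0, 0.05], [0, 0, 0, 0, 0, 0, 0.05]]]' | sed -n '2p;4p'; python3 -m handwheel '[[[0, 0, 0, -0.002, 0.0002, 0, 0.05], [0, 0, 0, -0.002, 0.0002, 0, 0.05], [0, 0, 0, 0, 0, 0, 0.05]]]' | sed -n '2p;4p'; python3 - <<'E'
from h import *
import pickle
c=cam('top');cv2.imwrite('pics/t5.png',cv2.resize(c['image'][160:270,210:410,::-1],None,fx=4,fy=4))
w=cam('wrist');pickle.dump(w,open('w5.pkl','wb'));cv2.imwrite('pics/w5.png',w['image'][:,:,::-1])
E
```

```text
tool_pos: [0.4905, 0.143, 0.044]
ft_force: [-2.3, 4.3, 0.7]
tool_pos: [0.4912, 0.139, 0.0439]
ft_force: [-3.4, 3.1, -0.3]
```

View pics/t5.png

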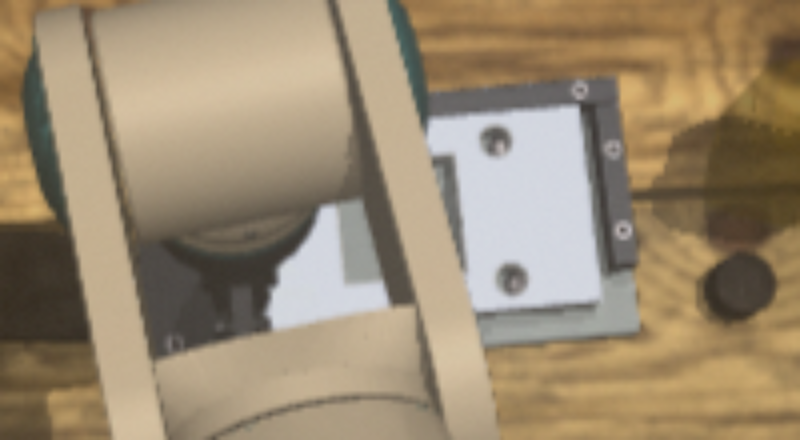

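The pins now show as bright dots in the right part of both holes, at (497,145) and (515,282). About 4 mm remain to the stop, and the +x edge is on the fence.

```bash
python3 -m handwheel '[[[0, 0, 0, -0.001, 0.0002, 0, 0.05], [0, 0, 0, -0.001, 0.0002, 0, 0.05], [0, 0, 0, 0, 0, 0, 0.05]]]' | sed -n '2p;4p'; python3 -m handwheel '[[[0, 0, 0, -0.001, 0.0002, 0, 0.05], [0, 0, 0, 0, 0, 0, 0.05]]]' | sed -n '2p;4p'; python3 -m handwheel '[[[0, 0, 0, -0.001, 0.0002, 0, 0.05], [0, 0, 0, 0, 0, 0, 0.05]]]' | sed -n '2p;4p'
```

```text
tool_pos: [0.4923, 0.1366, 0.044]
ft_force: [-2.4, 1.7, -1.5]
tool_pos: [0.4932, 0.1354, 0.0446]
ft_force: [0.8, -0.0, 0.5]
tool_pos: [0.4932, 0.1346, 0.0444]
ft_force: [-0.1, 0.6, 0.1]
```

The force has vanished, so the plate has probably dropped. I'll back off, rise and look.

```bash
python3 -m handwheel '[[[0, 0, 0, 0.008, 0, 0, 0.05], [0, 0, 0, 0, 0, -0.04, 0.05], [0, 0, 0, 0, 0, -0.05, 0.05], [0, 0, 0, -0.025, 0, -0.06, 0.05], [0, 0, 0, 0, 0, 0, 0.05], [0, 0, 0, 0, 0, 0, 0.05]]]' | sed -n '1,2p;4p'; python3 - <<'E'
from h import *
import pickle
w=cam('wrist');pickle.dump(w,open('w6.pkl','wb'));cv2.imwrite('pics/w6.png',cv2.resize(w['image'][60:340,170:400,::-1],None,fx=2,fy=2,interpolation=cv2.INTER_CUBIC))
E
```

```text
time_s: 12.18
tool_pos: [0.4939, 0.1191, 0.1915]
ft_force: [0.2, 0.4, -1.5]
```

View pics/w6.png

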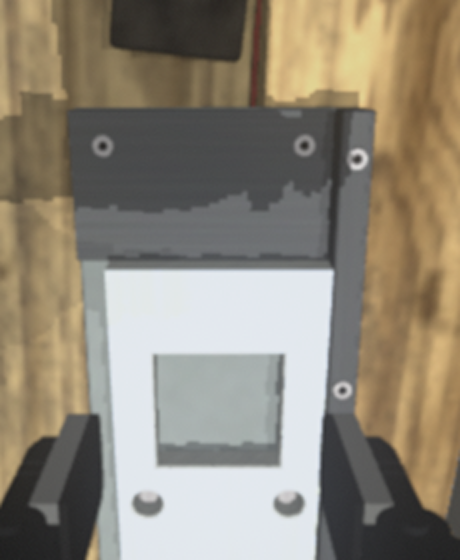

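The plate's +y edge (crop row 268) is now past the step's edge (row 262), and pins fill the top of both holes at (148,500) and (289,500). I'll check the height by triangulating from a second place.

```bash
python3 -m handwheel '[[[0, 0, 0, 0.0, -0.04, -0.03, 0.085], [0, 0, 0, 0, -0.04, -0.02, 0.085], [0, 0, 0, 0, 0, 0, 0.085], [0, 0, 0, 0, 0, 0, 0.085]]]' | sed -n '1,2p;4p'; python3 - <<'E'
from h import *
import pickle
v=cam('wrist');pickle.dump(v,open('w7.pkl','wb'));cv2.imwrite('pics/w7.png',v['image'][:,:,::-1]);w=pickle.load(open('w6.pkl','rb'))
def corners(w):
    m=(w['image'].min(2)>200).astype(np.uint8);m[340:]=0;m[:,:170]=0;m[:,460:]=0
    cs,h=cv2.findContours(m,cv2.RETR_CCOMP,cv2.CHAIN_APPROX_NONE)
    i=max(range(len(cs)),key=lambda k:cv2.contourArea(cs[k]));P=cs[i][:,0].astype(float)
    ks=[k for k in range(len(cs)) if h[0][k][3]==i];k=max(ks,key=lambda k:cv2.contourArea(cs[k]));Q=cs[k][:,0].astype(float)
    f=lambda P,a,b:P[np.argmax(P@[a,b])]
    print(cv2.boundingRect(cs[i]),cv2.boundingRect(cs[k]),[(cv2.minEnclosingCircle(cs[k])) for k in ks if 60<cv2.contourArea(cs[k])<600])
    return [f(P,-1,-1),f(P,1,-1),f(Q,-1,-1),f(Q,1,-1),f(Q,-1,1),f(Q,1,1)]
A,B=corners(w),corners(v);X=[]
for n,a,b in zip(('TL','TR','w1','w2','w3','w4'),A,B):
    p,e=tri(w,a,v,b);X.append(p);print(n,a,b,p.round(4),round(e,4))
print('widths at z .0246/.0306',[np.linalg.norm(onz(c,*P[0],z)-onz(c,*P[1],z)).round(4) for c,P in((w,A),(v,B)) for z in(.0246,.0306)])
E
```

```text
time_s: 12.72
tool_pos: [0.4143, 0.1131, 0.2405]
ft_force: [-0.9, -0.4, -0.2]
(223, 195, 113, 145) (245, 235, 69, 60) [((314.0, 311.5), 9.12424373626709), ((243.5, 311.0), 9.013978004455566)]
(307, 182, 103, 136) (325, 217, 63, 54) [((320.5, 285.5), 7.905794143676758)]
TL [223. 196.] [313. 182.] [0.4507 0.1184 0.0307] 0.0002
TR [335. 196.] [409. 182.] [0.5444 0.1249 0.0284] 0.0004
w1 [245. 237.] [329. 218.] [0.4708 0.0828 0.0308] 0.0002
w2 [311. 235.] [386. 217.] [0.5282 0.0879 0.0288] 0.0004
w3 [248. 294.] [327. 270.] [0.4763 0.0239 0.0279] 0.001
w4 [311. 292.] [381. 268.] [0.5353 0.0278 0.0229] 0.0003
widths at z .0246/.0306 [np.float64(0.0956), np.float64(0.0936), np.float64(0.0947), np.float64(0.093)]
```

```bash
cat > wd.py <<'E'
from h import *
import pickle,sys
def sub(x,a,b,th,rise):
    for c in range(a,b):
        if (x[c]<th<=x[c+1]) if rise else (x[c]>=th>x[c+1]): return c+(th-x[c])/(x[c+1]-x[c])
for n,rows,mid,lo,hi in((1,range(145,160,2),275,60,60),(2,range(172,192,2),297,75,75),(6,range(205,230,2),280,75,75),(7,range(190,214,2),358,70,70)):
    w=pickle.load(open(f'w{n}.pkl','rb'));g=w['image'].mean(2).astype(float)
    out=[]
    for z in(.0246,.0306):
        L=[];R=[]
        for q in rows:
            a,b=sub(g[q],mid-lo,mid,200,True),sub(g[q],mid,mid+hi,170,False)
            if a and b:L.append(onz(w,a,q,z)[:2]);R.append(onz(w,b,q,z)[:2])
        L,R=np.array(L),np.array(R);u=np.polyfit(np.r_[L[:,1]],L[:,0],1)[0]
        nrm=np.array([1,.045 if n<3 else .075]);nrm/=np.linalg.norm(nrm)
        out.append(round(1e3*float(((R-L)@nrm).mean()),2))
    print(n,'width mm at z .0246/.0306',out,len(L))
E
python3 wd.py
```

```text
1 width mm at z .0246/.0306 [97.84, 96.15] 8
2 width mm at z .0246/.0306 [97.53, 95.51] 10
6 width mm at z .0246/.0306 [97.4, 95.34] 13
7 width mm at z .0246/.0306 [96.84, 95.09] 12
```

View pics/w7.png

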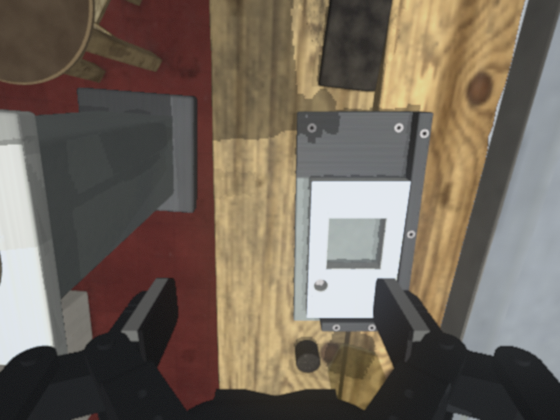

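The width test puts the +y end at or near its old height, so it may still hang on the step edge. I'll push again, a little lower, until the stop pushes back.

```bash
python3 -m handwheel '[[[0, 0, 0, 0.019, 0.04, 0, 0.05], [0, 0, 0, 0.019, 0.04, 0, 0.05], [0, 0, 0, 0, 0, 0.055, 0.05], [0, 0, 0, 0, 0, 0.055, 0.05], [0, 0, 0, 0, 0, 0.055, 0.05], [0, 0, 0, 0, 0, 0.024, 0.05], [0, 0, 0, 0, 0, 0, 0.05], [0, 0, 0, 0, 0, 0, 0.05]]]' | sed -n '1,4p'; python3 -m handwheel '[[[0, 0, 0, 0, 0, 0.005, 0.05], [0, 0, 0, 0, 0, 0, 0.05]]]' | sed -n '2p;4p'
```

```text
time_s: 13.78
tool_pos: [0.492, 0.1569, 0.0536]
ee_rot: [[-0.075, 0.997, 0.001], [0.997, 0.075, 0.0], [0.0, 0.001, -1.0]]
ft_force: [-0.3, 0.0, 0.2]
tool_pos: [0.4915, 0.1568, 0.0484]
ft_force: [-0.2, 0.7, 0.6]
```

```bash
python3 -m handwheel '[[[0, 0, 0, -0.01, 0, 0.004, 0.05], [0, 0, 0, -0.01, 0, 0.003, 0.05], [0, 0, 0, 0, 0, 0, 0.05]]]' | sed -n '2p;4p';  python3 -m handwheel '[[[0, 0, 0, -0.002, 0, 0, 0.05], [0, 0, 0, 0, 0, 0, 0.05]]]' | sed -n '2p;4p'; python3 -m handwheel '[[[0, 0, 0, -0.001, 0, 0, 0.05], [0, 0, 0, 0, 0, 0, 0.05]]]' | sed -n '2p;4p'
```

```text
tool_pos: [0.4927, 0.1358, 0.0406]
ft_force: [0.3, -0.3, -0.6]
tool_pos: [0.493, 0.1348, 0.0411]
ft_force: [-0.1, -0.3, -0.2]
tool_pos: [0.493, 0.1339, 0.041]
ft_force: [-0.1, 0.9, 1.0]
```

```bash
python3 -m handwheel '[[[0, 0, 0, -0.001, 0, 0, 0.05], [0, 0, 0, 0, 0, 0, 0.05]]]' | sed -n '2p;4p';python3 -m handwheel '[[[0, 0, 0, -0.001, 0, 0, 0.05], [0, 0, 0, 0, 0, 0, 0.05]]]' | sed -n '2p;4p'
```

```text
tool_pos: [0.4931, 0.133, 0.041]
ft_force: [-0.3, 2.3, -0.0]
tool_pos: [0.4932, 0.1318, 0.041]
ft_force: [-1.2, 2.6, -0.5]
```

```bash
python3 -m handwheel '[[[0, 0, 0, -0.001, 0, 0, 0.05], [0, 0, 0, 0, 0, 0, 0.05]]]' | sed -n '2p;4p';python3 -m handwheel '[[[0, 0, 0, -0.001, 0, 0, 0.05], [0, 0, 0, 0, 0, 0, 0.05]]]' | sed -n '2p;4p'; python3 -m handwheel '[[[0, 0, 0, -0.001, 0, 0, 0.05], [0, 0, 0, 0, 0, 0, 0.05]]]' | sed -n '2p;4p'
```

```text
tool_pos: [0.4931, 0.1315, 0.041]
ft_force: [-0.8, 5.7, -0.7]
tool_pos: [0.493, 0.1313, 0.041]
ft_force: [-1.9, 10.1, -0.2]
tool_pos: [0.493, 0.1312, 0.0411]
ft_force: [-1.5, 13.3, -1.0]
```

There is firm resistance at y ≈ 0.1312. I'll back off and look from the same place as before.

```bash
python3 -m handwheel '[[[0, 0, 0, 0.01, 0, 0, 0.05], [0, 0, 0, 0, 0, -0.04, 0.05], [0, 0, 0, 0, 0, -0.05, 0.05], [0, 0, 0, -0.022, 0, -0.06, 0.085], [0, 0, 0, 0, 0, 0, 0.085], [0, 0, 0, 0, 0, 0, 0.085]]]' | sed -n '1,2p;4p'; python3 - <<'E'
from h import *
import pickle
w=cam('wrist');pickle.dump(w,open('w8.pkl','wb'));a=pickle.load(open('w6.pkl','rb'))
I=np.hstack([x['image'][160:340,200:370,::-1] for x in(a,w)]);cv2.imwrite('pics/w8.png',cv2.resize(I,None,fx=2.3,fy=2.3,interpolation=cv2.INTER_CUBIC))
E
sed -i 's/(7,range/(8,range(205,230,2),280,75,75),(7,range/' wd.py; python3 wd.py
```

```text
time_s: 16.9
tool_pos: [0.4941, 0.1171, 0.1891]
ft_force: [0.3, -0.3, -0.9]
1 width mm at z .0246/.0306 [97.84, 96.15] 8
2 width mm at z .0246/.0306 [97.53, 95.51] 10
6 width mm at z .0246/.0306 [97.4, 95.34] 13
8 width mm at z .0246/.0306 [95.56, 93.52] 13
7 width mm at z .0246/.0306 [96.84, 95.09] 12
```

View pics/w8.png

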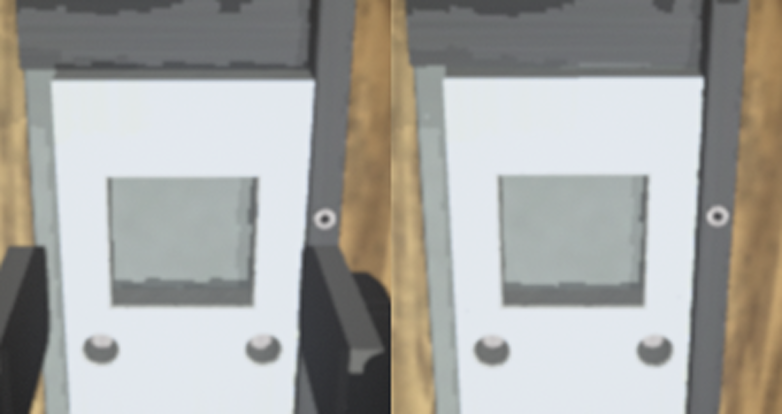

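On the right, after this push, the plate looks about 6 mm lower at its +y end (width 95.6 mm at z 0.0246), and the pins fill both holes in the same way. I'll check the −y part for flatness.

```bash
python3 - <<'E'
from h import *
import pickle
w=pickle.load(open('w8.pkl','rb'));g=w['image'].mean(2).astype(float)
from wd import sub
n=np.array([.9972,.0748])
for z in(.0246,.0306):
  for rows in(range(205,230,3),range(250,285,3),range(300,335,3)):
    d=[]
    for q in rows:
        a,b=sub(g[q],205,235,200,True),sub(g[q],325,350,170,False) if q<260 else sub(g[q],322,350,170,False)
        if a and b:d.append((onz(w,b,q,z)-onz(w,a,q,z))[:2]@n*1e3)
    print(z,rows,np.median(d).round(2),len(d))
m=(w['image'].min(2)<200).astype(np.uint8)[295:330,225:335]
k,_,st,ce=cv2.connectedComponentsWithStats(m)
print(st.tolist(),ce.round(1).tolist())
E
```

```text
1 width mm at z .0246/.0306 [97.84, 96.15] 8
2 width mm at z .0246/.0306 [97.53, 95.51] 10
6 width mm at z .0246/.0306 [97.4, 95.34] 13
8 width mm at z .0246/.0306 [95.56, 93.52] 13
7 width mm at z .0246/.0306 [96.84, 95.09] 12
0.0246 range(205, 230, 3) 95.58 9
0.0246 range(250, 285, 3) 95.61 12
0.0246 range(300, 335, 3) 95.58 12
0.0306 range(205, 230, 3) 93.54 9
0.0306 range(250, 285, 3) 93.57 12
0.0306 range(300, 335, 3) 93.54 12
[[3, 0, 101, 35, 3153], [0, 0, 5, 35, 144], [103, 0, 7, 35, 223], [81, 11, 17, 14, 168], [11, 12, 16, 13, 161], [88, 12, 1, 1, 1]] [[53.2, 16.8], [1.6, 18.5], [106.3, 17.6], [89.5, 17.8], [18.4, 17.8], [88.0, 12.0]]
```

The width is uniform over the whole length at z 0.0246, so the plate is flat and seated. The arm is clear of everything, so I'm handing in.

```bash
python3 -c "
from plant import r
print(r.finish_job())"
```

```text
the job is handed in; nothing more can be done
None
```

The plate is seated over both pins and flat on the fixture floor as measured from the wrist camera, the bottle, cap and whetstone were not touched, and the job is handed in (no verdict came back).

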